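# Open a child-proofed filter cupboard

### The job

Open the little wooden cupboard on the bench so that the filter cartridges can be got at, and leave its door standing wide open, about square to the cupboard's front. The door has a child-safety catch behind it: pulled by the knob it comes only a hand's gap ajar, so reach down through that gap, feel for the catch, press it down and keep it pressed while you draw the door past it. Leave everything else on, in and around the cupboard standing where it is.

Things in the scene. Friction and masses are not known exactly. Their poses are not given: they have to be found in the camera images.
- cupboard: Wood-grain cupboard, 280 mm wide, 195 mm deep, 240 mm high, fixed on the bench. Origin on the bench, under the middle of the shut door's inner face; x points into the cupboard (away from the door), y along the shut door towards its hinge, z up. The top board (230 to 240 mm high) begins 5 mm behind the shut door's inner face.
- door (a joint): Angle of the upright side-hinged door in rad: 0 shut, grows as the free edge swings out to the front (clockwise seen from above), 1.57 square to the front, stop at 1.8. The hinge is stiff enough (0.25 N m) that the door stays where it is left.
- door_hinge (a point): Point on the vertical hinge axis, at the cupboard's +y edge, level with the door's top edge (240 mm above the bench). Door: 276 mm from here to its free edge, 16 mm thick (faces 8 mm either side of the axis), 8 to 240 mm high. The axes turn with the door: -y runs along the door to its free edge, +x is square to the door towards its inner side; the knob is on the -x side.
- catch_zone (a point): Point on the door's inner face, 25 mm below its top edge, 145 mm from the hinge axis; axes as door_hinge. Hardly seen while shut, a flat white plastic catch bar, 26 mm wide, stands out 86 mm (+x) from the face at this height, its middle anywhere from 45 mm this side to 45 mm that side of this point along y: feel for it; nothing else lies at its height in the gap. It ends in an upturned hook.
- rail (a point): Middle of the front edge of the cupboard's top board, on its upper side. The catch's hook is stopped by a rail under this edge when the gap at the catch, door to board, is 35 to 70 mm (door 0.2 to 0.7 rad). Pressed from above, the bar sinks straight down on a spring: 3 N to start, 0.45 N more per mm, 16 mm at most; 10 mm frees the hook. Keep it down till the door is 30 mm farther (at the catch).
- door_knob (a point): Brass knob on the door's outer face near its free edge and top: a level round stem 22 mm in diameter, 40 mm long, square to the door, then an end disc 30 mm in diameter and 12 mm thick. This point is on the stem's axis, 22 mm out from the outer face, 27 mm below the door's top edge and 225 mm from the hinge axis; axes as door_hinge.
- carton: Cardboard carton 70 x 160 x 45 mm lying on the cupboard's top at the back; bystander. Origin: centre of its underside.
- cartridge_a: White filter cartridge with blue ends, 60 mm diameter, 150 mm tall, standing in the cupboard; bystander. Origin: centre of its underside.
- cartridge_b: The other filter cartridge, the same; bystander.
- paint_can: Blue and steel can, 100 mm diameter, 120 mm tall, beside the cupboard's front at the knob side; bystander. Origin: centre of its underside.
- amber_bottle: Amber bottle, 70 mm diameter, 160 mm tall, beside the cupboard at the knob side; bystander. Origin: centre of its underside.
- white_tub: White plastic tub with a lid, 110 mm diameter, 110 mm tall, beside the cupboard at the hinge side; bystander. Origin: centre of its underside.
- wrench: Steel wrench 200 mm long lying on the bench; bystander. Origin under its middle.
- valve: Brass ball valve with a red lever, about 125 mm long and 65 mm high, lying on the bench at the hinge side; bystander. Origin under its middle.

How it is judged:
By the outcome, as a careful person would: the job done as asked, in the order asked, and still so for the second after the job is handed in, with the robot touching nothing.
It also fails if it takes over 64 s, if anything falls off the work surface, if the arm or the gripper's body presses on something with over 40 N, if the wrist force passes 120 N, or if a joint passes its speed limit or range.

### The arm

A 6-joint arm with a two-finger parallel gripper is mounted at the origin on the work surface. World frame = base frame: x ahead of the robot, y to its left, z up, the work surface at z = 0. Lengths are in mm, angles in rad, forces in N, time in s.
With the tool pointing down it reaches from about 250 to 775 mm from the base axis. Payload 4 kg.
Tool frame: the origin (TCP) lies at the very end of the fingers, on their centre line; the grasp point (between the pads) lies manip.grip_point_offset behind it (manip.grip_point_offset is the distance from the TCP to the grasp point, in mm); z points along the fingers, y is the line along which they close (so a half turn about z gives the same grasp; the last joint's range is limited). The gripper opens to 85 mm and grips with 20 to 120 N. Pads are 22 mm wide; open, the fingers measure 114 mm over their backs; the gripper's body (76 mm by 85 mm) begins 54 mm behind the grasp point. The pads swing forward as they close: fully open they stand 13 mm farther back than shut.
Start: joints at [-1.399, 0.087, 1.371, -0, 1.684, -0.103], TCP at [149.241, -529.381, 231.341] pointing down, gripper open.
Joint ranges: [-3.1, 3.1], [-0.76, 2.03], [0.27, 2.55], [-1.08, 4.22], [0.17, 2.65], [-2.57, 2.57]. Speed limits (rad/s): [2.79, 2.79, 3.14, 3.14, 3.14, 3.14].

### API

Orientations are given as a 3x3 rotation matrix whose columns are the frame's x, y, z axes.
In Python, from cell import manip, optics gives the robot as it stands.
- The arm moves only by the tool jog_arm, never from a script. Its argument "series" is text: rows parted by semicolons, each of 5 numbers parted by spaces: the shift along the world's x, y, z in units of 150 mm (1.0 is 150 mm), then the turn about the world's z in units of 45 degrees (1.0 is 45 degrees), then the closure, from -1 (fully open) to 1 (shut). A call has 1 to 5 rows; each row is the pose to reach, as a shift and turn from the pose commanded when the call began; what a row does not reach only later rows make up. A row lasts 1/10 s, in which the tool goes at most 50 mm and 8.59 degrees, less where a joint would pass 70% of its speed; a pose out of reach is approached as far as the arm can. A call with a number of a shift or a turn outside -1 to 1 is refused whole. A call with a gripper value outside its range is refused whole. The fingers move at their own pace and stop on an object; "squeeze" is the grip in N (left out, the last holds). Time passes only in rows, so rows that repeat a pose let the fingers close. It gives the time, the measured TCP pose, the force, the opening and the grip force at its end, in the units of the state.
- manip.get_obs(): the state, without advancing time (a new reading comes with each control period).
- optics.camera(name): name is "scene" or "top"; returns (picture, depth): 420x560x3 uint8, blue, green, red; 420x560 float32, mm along the optical axis (not along the pixel's ray), 0 where there is no reading.
- optics.camera_info(name): a dict with "vfov" (degrees; the focal length in pixels is half the picture's height over the tangent of half this angle, whatever the lens; pixels are square), "cx", "cy" (the principal point, pixels), "dist" ([k1, k2, p1, p2, k3] as OpenCV has them; the pictures are not rectified), "xyz" and "orientation" of the camera in the world. Camera axes: x right, y up, looking along -z (the intrinsics and any distortion apply to the point x, -y, -z); pixel columns grow to the right and rows downward; lengths in mm; the calibration is good to about 2 mm. A picture is of the moment at which its call begins. camera_info takes no time and is no camera call.
- manip.sign_off(): hands the job in; it is judged then, once.
The state is a dict: "time": time; "qpos": joint angles; "qd": joint speeds; "joint_efforts": joint torques, N m; "ee_pos": TCP position; "orientation": TCP orientation; "wrist_force": force on the tool from outside, world axes, zero at the start; "wrist_torque": the same for the moment, N m; "grip_width": finger opening in mm; "grip_force": force on a finger pad.
Only numpy, scipy, OpenCV 4.12 (cv2) and the standard library are available. Lean on these libraries where they do the work, as an engineer would, in place of code of your own. Each camera call takes 0.05 s, during which the arm holds its last target. There are 200 camera calls.

## Working session

There is one attempt and no reset: what is moved stays moved. The work goes in short steps, Python scripts to look and compute and a tool call to move; the robot and the scene stay as the last step left them, time stands still between calls to the robot, and variables do not carry over. Pictures are saved under pics/ and viewed, at most 10 in all, crops included, and the job is handed in when it is done.

Besides the shell and the picture viewer there is one more tool, called as name(argument=value, ...) on one line, values as JSON. jog_arm: Moves the arm, as the interface text tells. Its arguments: {"type":"object","properties":{"series":{"type":"string"},"squeeze":{"type":"number"}},"required":["series"]}

```bash
mkdir -p pics; cat > h.py <<'E'
import numpy as np, cv2
from cell import manip, optics
def snap(n,f):
    p,d=optics.camera(n); cv2.imwrite(f'pics/{f}.png',p); np.save(f'pics/{f}.npy',d); return p,d
def w(n,u,v,z):
    i=optics.camera_info(n); f=210/np.tan(np.radians(i['vfov']/2))
    K=np.array([[f,0,i['cx']],[0,f,i['cy']],[0,0,1]])
    q=cv2.undistortPoints(np.array([[[u,v]]],float),K,np.array(i['dist'],float))[0,0]
    return np.array(i['orientation'])@(np.array([q[0],-q[1],-1])*z)+np.array(i['xyz'])
def W(n,f,pts,r=1):
    d=np.load(f'pics/{f}.npy')
    for u,v in pts:
        a=d[v-r:v+r+1,u-r:u+r+1]; a=a[a>0]
        print((u,v), w(n,u,v,np.median(a)).round(0) if len(a) else None)
E
python3 - <<'E'
from h import *
for n in('scene','top'): snap(n,n+'0'); print(optics.camera_info(n))
print(manip.get_obs())
print(manip.grip_point_offset)
E
```

```text
{'vfov': 44.8413427132144, 'cx': 279.9105222537438, 'cy': 204.72252352640376, 'dist': array([-0.0673089,  0.       ,  0.       ,  0.       ,  0.       ]), 'xyz': array([ 169.92986278,    7.79794378, 1359.43648016]), 'orientation': array([[ 0.0668816 ,  0.94739472, -0.31300176],
       [-0.997748  ,  0.0651009 , -0.01614922],
       [ 0.00507701,  0.31337696,  0.94961524]])}
{'vfov': 44.493489630711586, 'cx': 281.9876242062658, 'cy': 213.67433436408962, 'dist': array([-0.13944725,  0.        ,  0.        ,  0.        ,  0.        ]), 'xyz': array([ 449.20854067,   43.9230359 , 1323.57235703]), 'orientation': array([[ 0.00683237,  0.99360614, -0.11269498],
       [-0.99996065,  0.00615111, -0.00639171],
       [-0.00565764,  0.11273421,  0.99360907]])}
{'time': 0.1, 'qpos': array([-1.39908768e+00,  8.78496012e-02,  1.37210338e+00, -1.98536692e-05,
        1.68356813e+00, -1.03094717e-01]), 'qd': array([ 5.37722153e-04, -1.08226621e-03, -3.39957963e-03,  6.35788479e-04,
       -1.25752736e-03, -8.26630788e-05]), 'joint_efforts': array([ 1.07299635e-03, -3.53013396e+01, -3.14219499e+01, -2.48239285e-04,
        7.91389262e-03, -8.29188707e-06]), 'ee_pos': array([ 149.16347505, -528.93061859,  230.27323989]), 'orientation': array([[ 9.62479206e-01,  2.71355220e-01, -3.48945212e-04],
       [ 2.71355385e-01, -9.62477354e-01,  1.89672566e-03],
       [ 1.78834544e-04, -1.92024717e-03, -9.99998140e-01]]), 'wrist_force': array([-0.03763386,  0.87625261,  0.19822897]), 'wrist_torque': array([ 0.01060155, -0.00346088,  0.0069451 ]), 'grip_force': 0.0, 'grip_width': 85.50478956686761}
18.700000000000003
```

View pics/scene0.png

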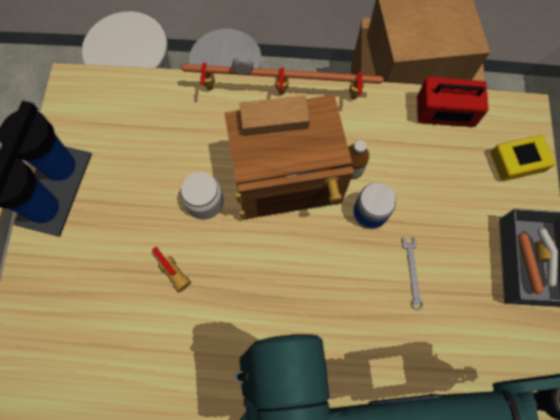

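View pics/top0.png

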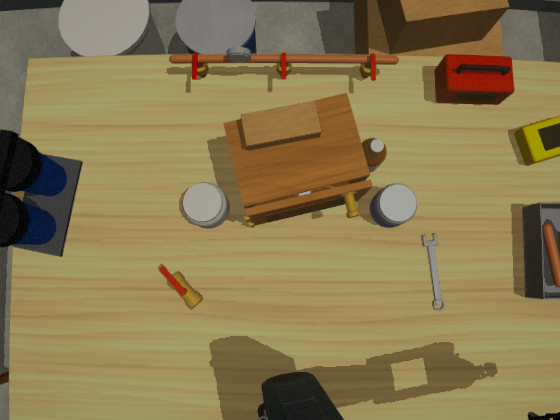

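The cupboard faces the robot. In the top view the knob is at about (351,203), the hinge on the left at (248,215), and a white bit, perhaps the catch, shows in the slit at (305,193). The can is at (394,204), close to the knob. I'll enlarge that area.

```bash
python3 - <<'E'
from h import *
p=cv2.imread('pics/top0.png'); c=p[90:240,220:420]
cv2.imwrite('pics/c1.png',cv2.resize(c,None,fx=4,fy=4,interpolation=cv2.INTER_CUBIC))
W('top','top0',[(305,193),(351,203),(352,212),(348,195),(250,208),(366,184),(300,200),(244,199),(365,178),(280,125),(394,205),(205,205),(375,150),(435,270),(180,285)])
E
```

```text
(305, 193) [620.   1. 219.]
(351, 203) [598. -98. 227.]
(352, 212) [ 578. -100.  228.]
(348, 195) [615. -92. 225.]
(250, 208) [584. 119. 240.]
(366, 184) [ 637. -129.  241.]
(300, 200) [601.  13. 242.]
(244, 199) [603. 132. 242.]
(365, 178) [ 659. -134.  194.]
(280, 125) [753.  56. 286.]
(394, 205) [ 608. -214.  121.]
(205, 205) [606. 236. 111.]
(375, 150) [ 731. -164.  161.]
(435, 270) [ 455. -343.    8.]
(180, 285) [414. 301.  64.]
```

View pics/c1.png

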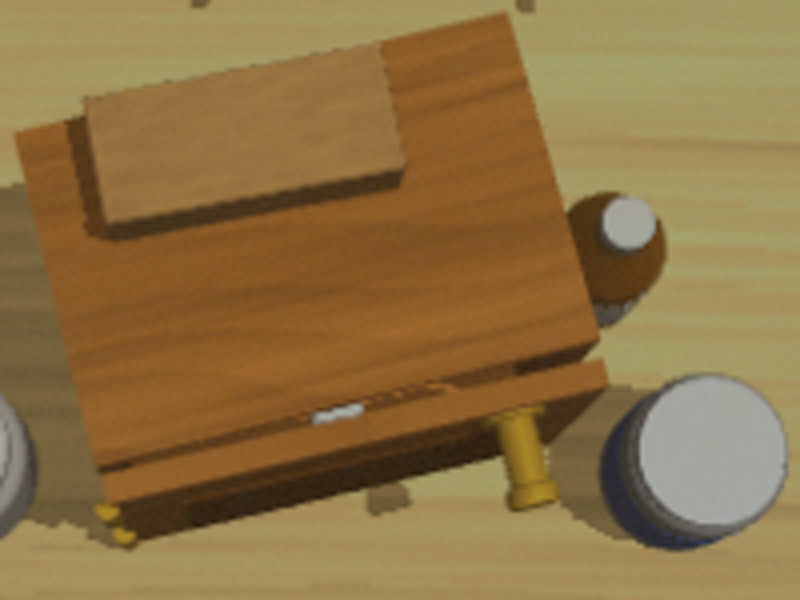

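```bash
cat >> h.py <<'E'
def wz(n,u,v,z):
    o=w(n,u,v,0); a=w(n,u,v,1); return o+(a-o)*(z-o[2])/(a[2]-o[2])
E
python3 - <<'E'
from h import *
g=lambda u,v,z=240: wz('top',220+(u+.5)/4-.5,90+(v+.5)/4-.5,z).round(1)
for n,a in dict(boardL=(100,467),boardR=(598,342),backR=(508,12),backL=(17,131),doorLin=(103,473),doorLout=(118,502),doorRin=(605,360),doorRout=(607,386)).items(): print(n,g(*a))
for n,a in dict(knobEndL=(512,508),knobEndR=(556,499),stemA=(500,425),stemB=(540,418)).items(): print(n,g(*a,213))
print('catch',g(313,418,215),g(363,407,215),'can',g(714,450,120),'bott',g(628,222,160))
E
```

```text
boardL [587.3 130.6 240. ]
boardR [ 656.7 -136.   240. ]
backR [841.5 -89.7 240. ]
backL [771.9 179.1 240. ]
doorLin [584.1 128.9 240. ]
doorLout [568.6 120.7 240. ]
doorRin [ 646.9 -139.6  240. ]
doorRout [ 632.8 -140.4  240. ]
knobEndL [569.6 -92.  213. ]
knobEndR [ 574.7 -116.1  213. ]
stemA [615.2 -85.8 213. ]
stemB [ 619.3 -107.8  213. ]
catch [618.1  16.7 215. ] [624.4 -10.6 215. ] can [ 615.1 -224.5  120. ] bott [ 743.4 -168.1  160. ]
```

jog_arm(series="0.2 0.2 0.1 0 -1;0.4 0.4 0.3 0 -1;0.6 0.6 0.5 0 -1;0.8 0.8 0.5 0 -1;1 1 0.5 0 -1", squeeze=40)

```text
time: 0.6
ee_pos: [300.5, -378.3, 307.8]
orientation: [[0.963, 0.271, 0.002], [0.271, -0.963, -0.002], [0.001, 0.003, -1.0]]
wrist_force: [1.1, 0.2, -0.8]
grip_width: 85.4
grip_force: 0.0
```

jog_arm(series="0.2 0.2 0 0 -1;0.4 0.4 0 0 -1;0.6 0.6 0 0 -1;0.8 0.8 0 0 -1;1 1 0 0 -1")

```text
time: 1.1
ee_pos: [450.1, -227.8, 305.8]
orientation: [[0.962, 0.271, -0.001], [0.271, -0.962, 0.0], [-0.001, -0.0, -1.0]]
wrist_force: [-0.2, -1.1, 0.1]
grip_width: 85.4
grip_force: 0.0
```

jog_arm(series="0.25 0.22 0 0 -1;0.5 0.43 0 0 -1;0.75 0.65 0 -0.04 -1;0.98 0.86 0 -0.04 -1;0.98 0.86 0 -0.04 -1")

```text
time: 1.6
ee_pos: [599.0, -95.9, 303.3]
orientation: [[0.969, 0.248, -0.003], [0.248, -0.969, 0.003], [-0.002, -0.004, -1.0]]
wrist_force: [0.3, -0.2, 0.2]
grip_width: 85.3
grip_force: 0.0
```

jog_arm(series="0 0 -0.2 0 -1;0 0 -0.4 0 -1;0 0 -0.6 0 -1;0 0 -0.73 0 -1;0 0 -0.73 0 -1")

```text
time: 2.1
ee_pos: [593.5, -100.4, 192.0]
orientation: [[0.971, 0.24, -0.009], [0.24, -0.971, 0.002], [-0.008, -0.004, -1.0]]
wrist_force: [0.4, -0.4, -0.3]
grip_width: 85.7
grip_force: 0.0
```

```bash
python3 - <<'E'
from h import *
for n in('scene','top'): snap(n,n+'1')
a=cv2.imread('pics/top1.png')[110:230,220:420]; b=cv2.imread('pics/scene1.png')[110:230,220:420]
cv2.imwrite('pics/c2.png',cv2.resize(np.vstack([a,b]),None,fx=2.5,fy=2.5))
E
```

```text
(no output)
```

View pics/c2.png

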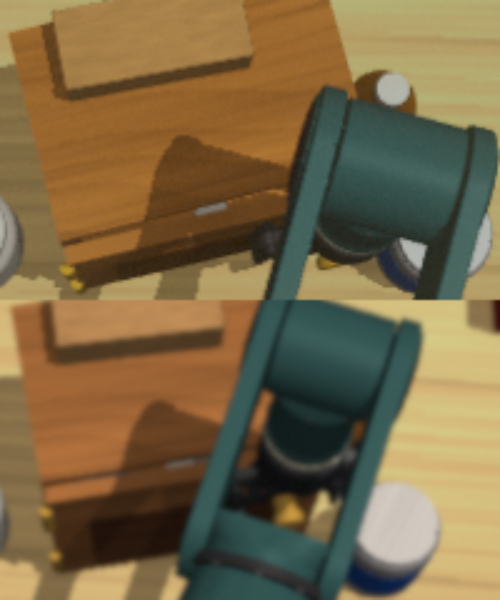

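The gripper straddles the knob: the knob end is at (290,510) in the lower half, between the fingers. Next I close on it.

jog_arm(series="0 0 0 0 1;0 0 0 0 1;0 0 0 0 1;0 0 0 0 1;0 0 0 0 1")

```text
time: 2.7
ee_pos: [596.4, -98.8, 197.8]
orientation: [[0.97, 0.242, 0.001], [0.242, -0.97, 0.003], [0.002, -0.003, -1.0]]
wrist_force: [-1.4, 4.0, 3.4]
grip_width: 20.6
grip_force: 40.1
```

jog_arm(series="0 0 0 0 1;0 0 0 0 1;0 0 0 0 1;0 0 0 0 1;0 0 0 0 1")

```text
time: 3.2
ee_pos: [596.4, -98.8, 197.8]
orientation: [[0.97, 0.242, 0.001], [0.242, -0.97, 0.002], [0.001, -0.002, -1.0]]
wrist_force: [-0.5, 4.9, 3.2]
grip_width: 20.7
grip_force: 40.1
```

```bash
python3 - <<'E'
from h import *
o=manip.get_obs()['ee_pos'][:2]; H=np.array([575,126.])
v=o-H
for t in (.1,.2,.3,.4,.5,.6):
    R=np.array([[np.cos(t),np.sin(t)],[-np.sin(t),np.cos(t)]])
    print(t,(R@v-v)/150,-t/(np.pi/4))
E
```

```text
0.1 [-0.15034937 -0.00675113] -0.12732395447351627
0.2 [-0.30062161  0.00154136] -0.25464790894703254
0.3 [-0.44931525  0.02479461] -0.3819718634205488
0.4 [-0.59494458  0.06277628] -0.5092958178940651
0.5 [-0.73605454  0.11510688] -0.6366197723675814
0.6 [-0.87123519  0.18126354] -0.7639437268410976
```

jog_arm(series="-0.05 0 0 -0.04 1;-0.1 -0.005 0 -0.08 1;-0.15 -0.007 0 -0.13 1;-0.2 -0.005 0 -0.17 1;-0.2 -0.005 0 -0.17 1")

```text
time: 3.7
ee_pos: [565.5, -99.9, 197.8]
orientation: [[0.994, 0.109, 0.001], [0.109, -0.994, 0.002], [0.001, -0.002, -1.0]]
wrist_force: [0.3, 5.8, 4.9]
grip_width: 20.6
grip_force: 40.3
```

jog_arm(series="-0.04 0.002 0 -0.03 1;-0.07 0.004 0 -0.06 1;-0.1 0.007 0 -0.09 1;-0.1 0.007 0 -0.09 1")

```text
time: 4.1
ee_pos: [550.7, -98.9, 197.8]
orientation: [[0.999, 0.039, 0.001], [0.039, -0.999, 0.002], [0.001, -0.002, -1.0]]
wrist_force: [-0.3, 5.4, 4.7]
grip_width: 21.1
grip_force: 40.3
```

jog_arm(series="-0.04 0.005 0 -0.03 1;-0.075 0.01 0 -0.06 1;-0.075 0.01 0 -0.06 1")

```text
time: 4.4
ee_pos: [539.6, -97.5, 197.8]
orientation: [[1.0, -0.008, 0.001], [-0.008, -1.0, 0.002], [0.001, -0.002, -1.0]]
wrist_force: [0.2, 5.8, 4.1]
grip_width: 20.3
grip_force: 40.2
```

jog_arm(series="-0.04 0.006 0 -0.03 1;-0.075 0.013 0 -0.06 1;-0.075 0.013 0 -0.06 1")

```text
time: 4.7
ee_pos: [529.5, -95.7, 197.8]
orientation: [[0.998, -0.055, 0.004], [-0.055, -0.998, 0.001], [0.004, -0.001, -1.0]]
wrist_force: [3.6, 4.2, 3.1]
grip_width: 20.9
grip_force: 40.0
```

jog_arm(series="-0.025 0.004 0 -0.02 1;-0.05 0.009 0 -0.04 1;-0.05 0.009 0 -0.04 1")

```text
time: 5.0
ee_pos: [526.8, -95.1, 197.9]
orientation: [[0.996, -0.085, 0.016], [-0.085, -0.996, -0.001], [0.016, -0.001, -1.0]]
wrist_force: [17.6, 2.8, -2.9]
grip_width: 20.8
grip_force: 40.2
```

Stopped by the hook at about 0.32 rad. I'll ease off a little, release, and rise.

jog_arm(series="0.03 -0.005 0 0.02 1;0.06 -0.009 0 0.03 1;0.06 -0.009 0 0.03 0;0.06 -0.009 0 0.03 -0.3;0.06 -0.009 0 0.03 -0.3")

```text
time: 5.5
ee_pos: [529.5, -97.3, 196.1]
orientation: [[0.998, -0.064, -0.002], [-0.064, -0.998, -0.001], [-0.002, 0.001, -1.0]]
wrist_force: [-0.4, -0.3, 0.1]
grip_width: 55.6
grip_force: 0.0
```

jog_arm(series="0 0 0 0 -0.3;0 0 0.2 0 -0.3;0 0 0.4 0 -0.3;0 0 0.6 0 -0.3;0 0 0.6 0 -0.3")

```text
time: 6.0
ee_pos: [531.8, -97.4, 292.5]
orientation: [[0.998, -0.063, 0.009], [-0.063, -0.998, -0.003], [0.01, 0.003, -1.0]]
wrist_force: [0.5, 0.7, -0.0]
grip_width: 55.4
grip_force: 0.0
```

```bash
python3 - <<'E'
from h import *
p,d=snap('top','top2'); 
cv2.imwrite('pics/c3.png',cv2.resize(p[110:260,220:420],None,fx=4,fy=4,interpolation=cv2.INTER_CUBIC))
print(manip.get_obs()['ee_pos'])
E
```

```text
[531.0802612  -97.17539703 289.71449701]
```

View pics/c3.png

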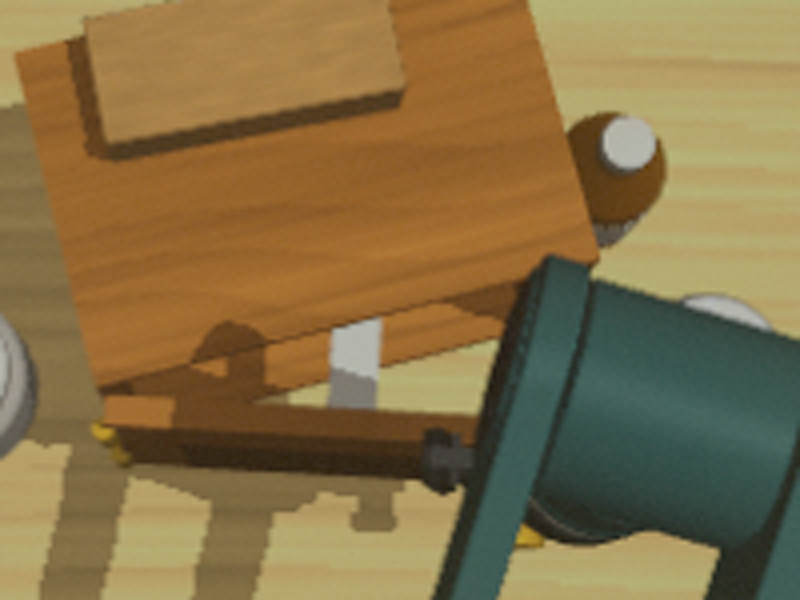

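The catch bar shows plainly in the gap at x 330–380, from y 320 at the board to y 408 at the door. I'll place it in the world.

```bash
python3 - <<'E'
from h import *
g=lambda u,v,z=240: wz('top',220+(u+.5)/4-.5,110+(v+.5)/4-.5,z).round(1)
print('bar',g(330,405,216),g(377,405,216),g(333,326,216),g(381,320,216))
print('board',g(357,317),'door in',g(352,408),g(450,415),g(170,398),'out',g(352,432))
W('top','top2',[(309,200),(308,207),(310,195)])
E
```

```text
bar [581.2   7.3 216. ] [581.4 -18.2 216. ] [624.6   5.8 216. ] [628.1 -20.4 216. ]
board [625.8  -6.2 240. ] door in [576.8  -3.6 240. ] [573.4 -55.7 240. ] [581.6  93.2 240. ] out [564.   -3.6 240. ]
(309, 200) [605.  -8. 214.]
(308, 207) [590.  -5. 217.]
(310, 195) [616. -10. 216.]
```

jog_arm(series="0.1 0.15 0 0 1;0.21 0.3 0 0 1;0.32 0.46 0 0 1;0.42 0.61 0 0 1;0.42 0.61 0 0 1")

```text
time: 6.55
ee_pos: [593.7, -2.7, 284.0]
orientation: [[0.998, -0.059, -0.004], [-0.059, -0.998, 0.001], [-0.004, -0.001, -1.0]]
wrist_force: [0.2, -0.3, -0.6]
grip_width: 0.0
grip_force: 0.0
```

jog_arm(series="0 0 -0.1 0 1;0 0 -0.2 0 1;0 0 -0.3 0 1;0 0 -0.4 0 1;0 0 -0.4 0 1")

```text
time: 7.05
ee_pos: [591.5, -5.4, 222.8]
orientation: [[0.998, -0.064, -0.007], [-0.064, -0.998, 0.001], [-0.007, -0.0, -1.0]]
wrist_force: [-1.0, 0.2, -0.0]
grip_width: 0.1
grip_force: 0.0
```

jog_arm(series="0 0 -0.03 0 1;0 0 -0.06 0 1;0 0 -0.06 0 1;0 0 -0.06 0 1")

```text
time: 7.45
ee_pos: [593.4, -5.1, 218.3]
orientation: [[0.998, -0.063, 0.001], [-0.063, -0.998, -0.0], [0.001, 0.0, -1.0]]
wrist_force: [-0.4, -0.5, -0.7]
grip_width: -0.4
grip_force: 0.0
```

jog_arm(series="0 0 -0.03 0 1;0 0 -0.03 0 1;0 0 -0.03 0 1")

```text
time: 7.75
ee_pos: [593.9, -5.2, 214.4]
orientation: [[0.998, -0.063, 0.002], [-0.063, -0.998, -0.0], [0.002, 0.0, -1.0]]
wrist_force: [1.0, -0.3, 3.9]
grip_width: -0.3
grip_force: 1.5
```

Contact at about 215 mm, 3.9 N. Pressing in.

jog_arm(series="0 0 -0.03 0 1;0 0 -0.06 0 1;0 0 -0.085 0 1;0 0 -0.085 0 1;0 0 -0.085 0 1")

```text
time: 8.25
ee_pos: [594.0, -5.2, 202.5]
orientation: [[0.998, -0.063, 0.003], [-0.063, -0.998, -0.0], [0.003, 0.0, -1.0]]
wrist_force: [-0.2, -1.0, 9.1]
grip_width: -0.2
grip_force: 4.2
```

```bash
python3 - <<'E'
from h import *
o=manip.get_obs(); print(o['ee_pos'],o['wrist_force'])
H=np.array([575,126.]); v=o['ee_pos'][:2]-H
for t in (.05,.1,.2,.3,.4,.5,.6,.7,.8,.9,1.,1.1,1.2,1.3):
    R=np.array([[np.cos(t),np.sin(t)],[-np.sin(t),np.cos(t)]])
    print(t,((R@v-v)/150).round(3),round(-t/(np.pi/4),3))
E
```

```text
[593.97707074  -5.16517875 202.48751715] [-0.1932955  -0.96049628  9.06470694]
0.05 [-0.044 -0.005] -0.064
0.1 [-0.088 -0.008] -0.127
0.2 [-0.176 -0.008] -0.255
0.3 [-0.264  0.002] -0.382
0.4 [-0.351  0.02 ] -0.509
0.5 [-0.435  0.046] -0.637
0.6 [-0.516  0.081] -0.764
0.7 [-0.593  0.124] -0.891
0.8 [-0.666  0.174] -1.019
0.9 [-0.733  0.232] -1.146
1.0 [-0.794  0.296] -1.273
1.1 [-0.848  0.365] -1.401
1.2 [-0.896  0.44 ] -1.528
1.3 [-0.935  0.519] -1.655
```

Pressed 13 mm. Now I sweep the door outward along the arc, keeping the bar down.

jog_arm(series="-0.04 0 0 0 1;-0.08 -0.003 0 -0.06 1;-0.12 -0.005 0 -0.12 1;-0.16 -0.005 0 -0.18 1;-0.16 -0.005 0 -0.18 1")

```text
time: 8.75
ee_pos: [569.6, -6.5, 202.9]
orientation: [[0.979, -0.204, 0.004], [-0.204, -0.979, -0.002], [0.004, 0.001, -1.0]]
wrist_force: [-0.3, -1.1, 8.7]
grip_width: -0.2
grip_force: 4.1
```

jog_arm(series="-0.045 -0.002 0 -0.06 1;-0.09 0 0 -0.12 1;-0.13 0.003 0 -0.18 1;-0.17 0.008 0 -0.25 1")

```text
time: 9.15
ee_pos: [545.4, -4.0, 203.0]
orientation: [[0.92, -0.391, 0.007], [-0.391, -0.92, 0.001], [0.006, -0.004, -1.0]]
wrist_force: [2.2, 1.6, 8.1]
grip_width: -0.0
grip_force: 4.1
```

```bash
python3 - <<'E'
from h import *
p,d=snap('top','top3'); 
cv2.imwrite('pics/c4.png',cv2.resize(p[110:260,220:420],None,fx=4,fy=4,interpolation=cv2.INTER_CUBIC))
print(manip.get_obs()['ee_pos'],manip.get_obs()['wrist_force'])
E
```

```text
[544.15770906  -3.64427493 202.95602905] [-0.87633229  2.39272898  7.46975997]
```

View pics/c4.png

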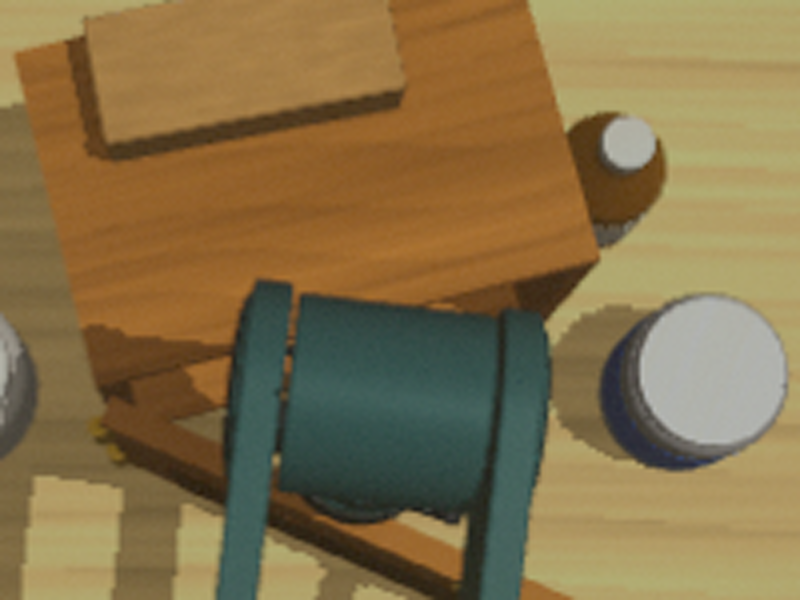

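The door has passed the rail: it lies at about 38°, 47 mm beyond the stop at the catch. I continue the sweep to square with the bar still down.

```bash
python3 - <<'E'
from h import *
o=manip.get_obs(); H=np.array([575,126.]); v=np.array([544.5,-3.6])-H
for t in np.arange(.1,1.01,.1):
    R=np.array([[np.cos(t),np.sin(t)],[-np.sin(t),np.cos(t)]])
    print(round(t,2),((R@v-v)/150).round(3),round(-t/(np.pi/4),3))
E
```

```text
0.1 [-0.085  0.025] -0.127
0.2 [-0.168  0.058] -0.255
0.3 [-0.246  0.099] -0.382
0.4 [-0.32   0.147] -0.509
0.5 [-0.389  0.203] -0.637
0.6 [-0.452  0.266] -0.764
0.7 [-0.509  0.334] -0.891
0.8 [-0.558  0.408] -1.019
0.9 [-0.6    0.486] -1.146
1.0 [-0.634  0.568] -1.273
```

```bash
python3 -c "
from h import *
print(manip.get_obs()['qpos'])"
```

```text
[-0.11216349  0.07812893  1.4364895   0.00211291  1.62255173  1.86250419]
```

jog_arm(series="-0.042 0.012 0 -0.06 1;-0.085 0.025 0 -0.12 1;-0.128 0.04 0 -0.18 1;-0.168 0.058 0 -0.25 1;-0.168 0.058 0 -0.25 1")

```text
time: 9.7
ee_pos: [519.0, 4.7, 202.8]
orientation: [[0.827, -0.562, 0.004], [-0.562, -0.827, 0.001], [0.003, -0.003, -1.0]]
wrist_force: [-0.5, 1.8, 9.3]
grip_width: -0.1
grip_force: 4.1
```

```bash
python3 -c "
from h import *
o=manip.get_obs();print(o['qpos'],o['ee_pos'],o['wrist_force'])"
```

```text
[-1.00915052e-01  2.26129948e-02  1.49489510e+00  9.97557362e-04
  1.62018251e+00  2.06724805e+00] [518.9840108    4.66288417 202.7516366 ] [-0.45918105  1.78866523  9.29396071]
```

The last joint is nearing its range, and the catch is well past the rail. I rise off the bar and push the door on without turning.

jog_arm(series="0 0 0.06 0 1;0 0 0.12 0 1;0 0 0.12 0 1")

```text
time: 10.0
ee_pos: [518.7, 3.9, 219.3]
orientation: [[0.827, -0.562, 0.001], [-0.562, -0.827, -0.001], [0.001, -0.0, -1.0]]
wrist_force: [-0.7, -0.3, 0.0]
grip_width: -0.4
grip_force: 0.0
```

```bash
python3 - <<'E'
from h import *
o=manip.get_obs(); print(o['ee_pos']); H=np.array([575,126.]); v=o['ee_pos'][:2]-H
for t in np.arange(.1,.81,.1):
    R=np.array([[np.cos(t),np.sin(t)],[-np.sin(t),np.cos(t)]])
    print(round(t,2),((R@v-v)/150).round(3))
E
```

```text
[518.68431055   3.92207883 219.25016104]
0.1 [-0.079  0.042]
0.2 [-0.154  0.091]
0.3 [-0.224  0.147]
0.4 [-0.287  0.21 ]
0.5 [-0.344  0.28 ]
0.6 [-0.394  0.354]
0.7 [-0.436  0.433]
0.8 [-0.47   0.516]
```

jog_arm(series="-0.04 0.02 0.01 0 1;-0.079 0.042 0.01 0 1;-0.117 0.066 0.01 0 1;-0.154 0.091 0.01 0 1;-0.19 0.119 0.01 0 1")

```text
time: 10.5
ee_pos: [489.5, 22.1, 219.7]
orientation: [[0.827, -0.562, -0.0], [-0.562, -0.827, -0.0], [-0.0, 0.0, -1.0]]
wrist_force: [2.7, -1.2, -1.4]
grip_width: 0.2
grip_force: 1.2
```

jog_arm(series="-0.034 0.028 0 0 1;-0.065 0.06 0 0 1;-0.097 0.091 0 0 1;-0.14 0.14 0 0 1;-0.14 0.14 0 0 1")

```text
time: 11.0
ee_pos: [467.6, 44.0, 220.4]
orientation: [[0.828, -0.561, -0.002], [-0.561, -0.828, 0.001], [-0.002, 0.0, -1.0]]
wrist_force: [0.7, -0.5, 0.1]
grip_width: -0.0
grip_force: 0.0
```

```bash
python3 - <<'E'
from h import *
p,d=snap('top','top4'); 
cv2.imwrite('pics/c5.png',cv2.resize(p[110:340,190:450],None,fx=2.5,fy=2.5,interpolation=cv2.INTER_CUBIC))
o=manip.get_obs();print(o['ee_pos'],o['wrist_force'],o['qpos'])
E
```

```text
[467.9122673   43.67299142 220.17627428] [-0.15298607  0.72288251 -0.41356297] [-2.79882416e-02 -8.87220303e-02  1.56850652e+00  4.64497103e-04
  1.66363365e+00  2.13858138e+00]
```

View pics/c5.png

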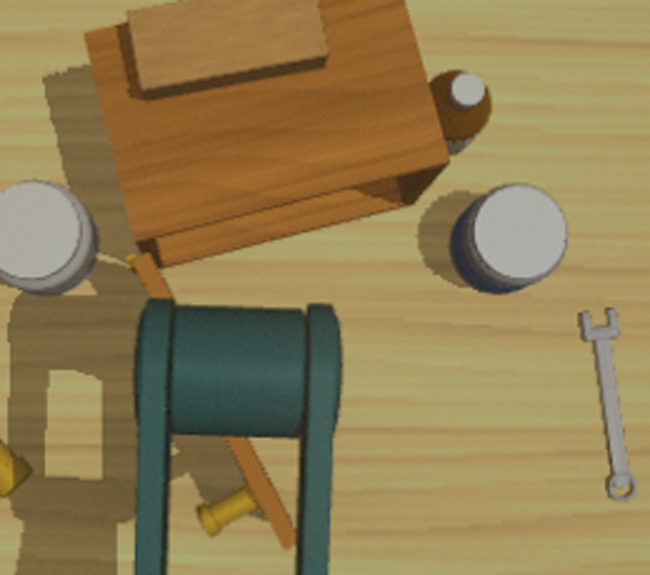

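The door stands at about 1.35 rad; 0.22 rad more is needed.

jog_arm(series="-0.02 0.045 0 0 1;-0.04 0.09 0 0 1;-0.055 0.135 0 0 1;-0.07 0.18 0 0 1;-0.07 0.18 0 0 1")

```text
time: 11.55
ee_pos: [458.3, 71.5, 220.0]
orientation: [[0.828, -0.561, 0.0], [-0.561, -0.828, 0.002], [-0.001, -0.002, -1.0]]
wrist_force: [0.8, -0.0, 0.0]
grip_width: -0.0
grip_force: 0.0
```

jog_arm(series="0 -0.04 0 0 1;0 -0.08 0.15 0 1;0 -0.08 0.4 0 1;0 -0.3 0.7 0 1;0 -0.6 0.7 0 1")

```text
time: 12.05
ee_pos: [460.5, -19.6, 331.5]
orientation: [[0.83, -0.558, 0.012], [-0.558, -0.83, -0.0], [0.01, -0.006, -1.0]]
wrist_force: [0.8, -0.7, 0.5]
grip_width: 0.2
grip_force: 0.0
```

jog_arm(series="-0.2 -0.3 0 0 1;-0.3 -0.6 0 0 1;-0.3 -1 0 0 1;-0.3 -1 0 0 1")

```text
time: 12.45
ee_pos: [412.8, -174.4, 324.8]
orientation: [[0.823, -0.567, 0.0], [-0.567, -0.823, -0.001], [0.001, 0.001, -1.0]]
wrist_force: [0.6, 0.7, 0.4]
grip_width: 0.3
grip_force: 0.0
```

```bash
python3 - <<'E'
from h import *
p,d=snap('top','top5'); 
cv2.imwrite('pics/c6.png',cv2.resize(p[90:340,150:450],None,fx=2.4,fy=2.4,interpolation=cv2.INTER_CUBIC))
o=manip.get_obs();print(o['ee_pos'],o['wrist_force'],o['qpos'])
E
```

```text
[ 413.14065103 -173.90083356  324.54615445] [-0.14706678  0.01434745 -0.52943122] [-5.24474054e-01 -1.39589216e-01  1.40917348e+00 -7.83313787e-04
  1.87203754e+00  1.64904138e+00]
```

View pics/c6.png

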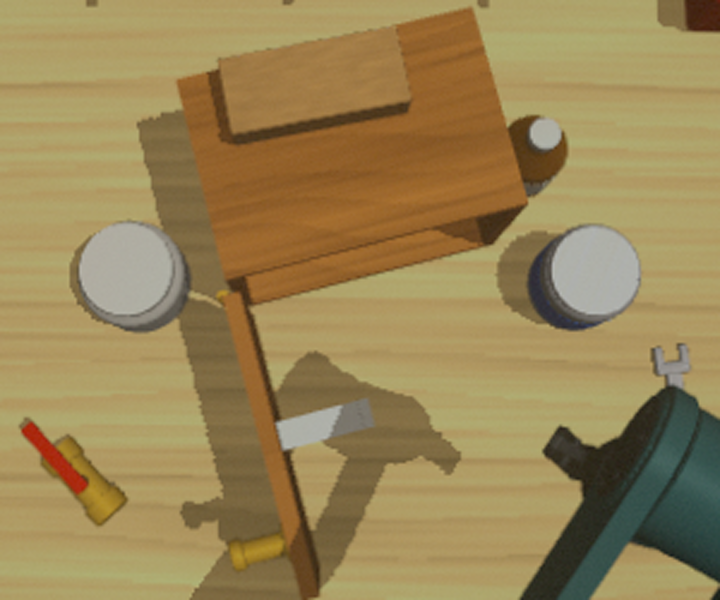

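The door line runs (232,292)→(310,597), parallel to the cupboard's side, so it stands square. Nothing else has moved and the arm is clear.

```bash
python3 -c "
from cell import manip
print(manip.sign_off())"
```

```text
the job is handed in; nothing more can be done
None
```

The cupboard door stands open about square to the front: I pressed the catch down and held it well past the rail. Nothing else moved in the last top view, and the job was handed in at about 12.5 s with the arm clear.

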